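# Move the battery pack from the charger to the portable tester

### The job

The battery pack in the low charger is charged: press the charger's catch tongue gently so that the pack pops loose, slide it out of the charger's rails and slide it into the rails on top of the taller tester until the tester's catch snaps up and holds it. Feel for the end of the slide, because the depth at which it clicks differs from one tester to the next; never ram the pack or lean hard on either dock (30 N is too much), then let go and leave everything else on the bench where it is.

Things in the scene. Friction and masses are not known exactly. Their poses are not given: they have to be found in the camera images.
- pack: Black battery pack, 0.16 kg. Block 70 long (its x) x 40 wide (y), upright sides from 10 to 46 mm above the origin, which is mid-length, mid-width on the underside. Its grey sole, 6 thick, 56 wide, runs under the docks' lips. Starts latched in the charger, its x along the charger's, origin at charger x = 24, z = 50 mm. Grip the block's sides from above; the front (+x) goes in first.
- pack_front (a point): Middle of the sole's front edge, on the underside, 35 mm ahead of the pack's origin. Here a latch bar, 10 mm long, closes the front of a 30 mm wide groove in the sole; the docks' catches snap up behind this bar.
- charger: Low grey plastic charger, 100 wide, 38 high, fixed. Origin on the bench under the mouth of its rails, +x the (level) way in, y across, z up. A black ejector in its back stop (stop face at x = 62.5, block to x = 83 and z = 94) pushes the freed pack out 8 mm with 4 N. Then slide it towards -x until its front is clear of the lips and guides (pack origin at x = -47) before lifting.
- charger_mouth (a point): Middle of the charger's rail floor at the mouth, z = 50 mm. Floor from x = -50 to 72, a slot along its middle. Steel lips x = 0 to 60: underside 7.5, top 12.5 mm above the floor, 41.5 apart, 78.5 over the outside; walls under them 58.5 apart. Flared guides from x = -24 to 0, as high as the lips.
- charger_pad (a point): Middle of the top of the charger's catch tongue: black ribbed pad 34 long (x) x 32 wide, sticking out freely in front of the dock at charger x = -89 to -55, top at z = 49 mm. Pressed straight down it moves the catch; the point moves with it.
- charger_catch (a joint): Travel of the charger's catch, m: 0 = up (holding), 0.008 = fully down. Frees the pack from about 0.0055. Spring 2 N rising to 3.2 N, plus about 1 N of rubbing against the pack, so 3 to 5 N frees it. It springs up when let go.
- tester: Taller white portable tester, 132 wide, 78 high, screen and knobs at its front, fixed. Origin on the bench under the mouth of its rails, +x the way in. Its back stop (rubber-faced), ejector and catch stand at a depth that differs by up to 20 mm between starts: the pack latches with its origin somewhere from x = 24 to 44 mm, and meets the hard stop 3.5 mm farther in.
- tester_mouth (a point): Middle of the tester's rail floor at the mouth, z = 90 mm; rails as on the charger. Set the pack on the floor in front of the lips (pack origin at about x = -46) and slide it in. That takes 1 to 7 N (catch ramp, then the ejector over the last 10 mm), seldom 10; a steep rise with the catch up means the hard stop. The catch tongue in front is 1 mm lower than the floor.
- tester_catch (a joint): Travel of the tester's catch, m: 0 = up, 0.008 = fully down. The pack's latch bar pushes it down about 0.004 to 0.0055 over the last 25 mm or so of the slide; it snaps back to 0 when the pack is latched.
- board: Bystander: green circuit board 100 x 70, 17 high.
- adapter: Bystander: off-white plug adapter with steel flange, 60 x 54 x 18.
- screwdriver: Bystander: screwdriver 160 long, lying.
- multimeter: Bystander: black hand multimeter 150 x 75 x 44, lying face up.
- mug: Bystander: blue mug, 80 wide, 90 high.
- spool: Bystander: wire spool 60 wide, 40 high, standing on its flange.

How it is judged:
On the way, in this order (a step that is already met when the one before it is completed fails the run):
1. the charger's catch is pressed down and the pack pops loose (moves at least 4 mm out of the charger) (value of joint charger_catch above 0.003 m and x of pack in the frame of charger below 0.02 m), for 0.05 s.
2. the pack is out of the charger (horizontal distance between pack and charger above 0.12 m), for 0.1 s.
At the end, for the whole second after the job is handed in: The pack sits in the tester's rails, front first: its origin at tester x = 20.5 to 50 mm, within 3 mm sideways and in height (z = 90 mm) and 0.06 rad of straight, with the tester's catch up (within 1.5 mm) behind its latch bar, at rest and released (x of pack in the frame of tester between 0.0205 and 0.05 m and y of pack in the frame of tester between -0.003 and 0.003 m and z of pack in the frame of tester between 0.087 and 0.093 m and angle between the x axis of pack and the x axis of tester, either way round below 0.06 rad and value of joint tester_catch below 0.0015 m and linear speed of pack below 0.01 m/s); the robot touches nothing.
It fails at once if the pack is forced against the charger (over 30 N) (contact force between pack and charger above 30 N).
It fails at once if the pack is forced against the tester (over 30 N) (contact force between pack and tester above 30 N).
It fails at once if the robot presses on the charger or the tester with over 30 N (contact force between any of the arm, the fingers and charger above 30 N or contact force between any of the arm, the fingers and tester above 30 N).
It fails at once if a bystander is shifted by over 30 mm (distance of any of board, adapter, screwdriver, multimeter, mug, spool from where it was at the start of the episode above 0.03 m).
It also fails if it takes over 56 s, if anything falls off the work surface, if the arm or the gripper's body presses on something with over 40 N, if the wrist force passes 120 N, or if a joint passes its speed limit or range.

### The arm

A 6-joint arm with a two-finger parallel gripper is mounted at the origin on the work surface. World frame = base frame: x ahead of the robot, y to its left, z up, the work surface at z = 0. Lengths are in m, angles in rad, forces in N, time in s.
With the tool pointing down it reaches from about 0.3 to 0.85 m from the base axis. Payload 5.4 kg.
Tool frame: the origin (TCP) lies on the centre line of the jaws, within the pads' length; the fingertips stand 11 mm ahead of it and the grasp point (between the pads) lies 8 mm behind it; x points along the fingers, z is the direction in which the jaws open and shut, and the axes are right-handed (so a half turn about x gives the same grasp; the last joint's range is limited). The gripper opens to 85 mm and grips with 20 to 120 N. Pads are 22 mm wide; open, the fingers measure 114 mm over their backs; the gripper's body (76 mm by 85 mm) begins 54 mm behind the grasp point. The pads swing forward as they close: fully open they stand 13 mm farther back than shut.
Start: joints at [1.049, 0.158, 1.597, -0, 1.386, -0.21], TCP at [0.176, 0.547, 0.242] pointing down, gripper open.
Joint ranges: [-2.91, 2.91], [-0.94, 2.29], [0.18, 2.7], [-1.29, 4.43], [0.17, 2.64], [-3, 3]. Speed limits (rad/s): [2.57, 2.57, 3.14, 3.14, 3.14, 3.14].

### API

Orientations are given as a unit quaternion [x, y, z, w].
In Python, from station import get_obs, optics, robot, outline_of gives the robot as it stands.
- The arm moves only by the tool drive_tool, never from a script. Its argument "rows" is a list of rows, each a list of 6 numbers: the shift along the tool's x, y, z in cm, then the turn, a rotation vector about the tool's x, y, z in rad. A call has 1 to 5 rows; each row shifts and turns the commanded pose from where the row before left it, along the tool's axes as they then stand; what a row does not reach is not made up. A row lasts 1/10 s, in which the tool goes at most 50 mm and 8.59 degrees, less where a joint would pass 70% of its speed; a pose out of reach is approached as far as the arm can. A call with a gripper value outside its range is refused whole. "hand" is the finger opening in cm, from 0 to 8.54, set as the call begins (left out, the last holds). The fingers move at their own pace and stop on an object; "newtons" is the grip in N (left out, the last holds). Time passes only in rows, so rows that do not move let the fingers close. It gives the time, the measured TCP pose, the force and the opening at its end, in the units of the state.
- get_obs(): the state, without advancing time (a new reading comes with each control period).
- optics.snapshot(name): name is "scene" or "top" or "wrist"; returns the picture (384x512x3 uint8, blue, green, red); there is no depth.
- optics.calibration(name): a dict with "fx", "fy", "cx", "cy" (pixels), "R" (3x3) and "t" (3): a world point X has camera coordinates R X + t. Camera axes: x right, y down, z forward; pixel columns grow to the right and rows downward; lengths in m; the calibration is good to about 2 mm. A picture is of the moment at which its call begins: read the wrist's pose just before it. calibration takes no time and is no camera call; for the wrist camera it gives the pose at the moment of the call.
- robot.hand_in(): hands the job in, once; it reports no verdict.
Trained networks look in the newest picture that a camera, given by its name, has taken for a name from the list of things; names that differ only in an ending like _2 or _b are one class to them, and where a whole thing is asked for, a point or a joint stands for the part that bears it (a point fixed in the world has none). Each returns a list of dicts, best first, with "conf" (0 to 1); they miss things now and then, are a little off and sometimes report something else, mostly with a low value. They report only what shows in the picture. A call takes as long as a camera call.
- outline_of(thing, camera): "pixels" (384x512 bool, what is visible of it) and "extent" ([left, top, width, height] in pixels, round what is visible of it).
The state is a dict: "t": time; "joint_positions": joint angles; "qvel": joint speeds; "effort": joint torques, N m; "eef_pos": TCP position; "eef_rot": TCP orientation; "wrist_force": force on the tool from outside, world axes, zero at the start; "moment": the same for the moment, N m; "opening": finger opening in m.
Only numpy, scipy, OpenCV 4.12 (cv2) and the standard library are available. Lean on these libraries where they do the work, as an engineer would, in place of code of your own. Each camera call takes 0.05 s, during which the arm holds its last target. There are 200 camera calls.

## Working session

There is one attempt and no reset: what is moved stays moved. The work goes in short steps, Python scripts to look and compute and a tool call to move; the robot and the scene stay as the last step left them, time stands still between calls to the robot, and variables do not carry over. Pictures are saved under pics/ and viewed, about 8 in all and at most 12, crops included, and the job is handed in when it is done.

Besides the shell and the picture viewer there is one more tool, called as a command line: name --pt "numbers of a row" for each row, then --argument value for the rest. drive_tool: Moves the arm, as the interface text tells. Its arguments: {"type":"object","properties":{"rows":{"type":"array"},"hand":{"type":"number"},"newtons":{"type":"number"}},"required":["rows"]}

```bash
ls; mkdir -p pics; cat > h.py <<'E'
import numpy as np, cv2
from station import get_obs, optics, robot, outline_of
from scipy.spatial.transform import Rotation as Ro
def ray(c,u,v):
    R=np.array(c['R']);t=np.array(c['t'])
    return -R.T@t, R.T@np.array([(u-c['cx'])/c['fx'],(v-c['cy'])/c['fy'],1])
def onz(c,u,v,z):
    o,d=ray(c,u,v); return o+d*(z-o[2])/d[2]
def proj(c,X):
    p=np.array(c['R'])@np.array(X)+np.array(c['t']); return np.array([c['fx']*p[0]/p[2]+c['cx'],c['fy']*p[1]/p[2]+c['cy']])
E
python3 - <<'E'
from h import *
o=get_obs();print(o)
ims=[]
for n in ("scene","top"):
    im=optics.snapshot(n); cv2.imwrite(f"pics/{n}0.png",im); c=optics.calibration(n)
    print(n,np.round(-np.array(c['R']).T@np.array(c['t']),3),c['fx'])
    for th in ("pack","charger","tester","charger_pad","multimeter","mug","spool","board","adapter","screwdriver"):
        for r in outline_of(th,n)[:2]:
            ys,xs=np.nonzero(r['pixels']); print(th,round(r['conf'],2),np.round(r['extent']),round(xs.mean(),1),round(ys.mean(),1), cv2.minAreaRect(np.c_[xs,ys].astype(np.float32)))
E
```

```text
pics
{'t': 0.0, 'joint_positions': array([ 1.04892125e+00,  1.59036876e-01,  1.59826415e+00, -4.26510970e-05,
        1.38622732e+00, -2.10099612e-01]), 'qvel': array([-0.00028735, -0.00025922, -0.00021554, -0.0003521 ,  0.00019709,
        0.00035635]), 'effort': array([ 1.13272145e-03, -3.96020365e+01, -3.31426907e+01, -1.54656523e-04,
        8.75185942e-03, -1.69524725e-05]), 'eef_pos': array([0.17610561, 0.54673539, 0.24130775]), 'eef_rot': array([-0.41660276,  0.57218272,  0.41601831,  0.57094468]), 'wrist_force': array([-0.00280278,  0.74597684, -0.27251019]), 'moment': array([ 0.01404593,  0.03216091, -0.00375595]), 'opening': 0.0855325881659711}
scene [1.141 0.138 1.017] 368.03241746329763
pack 0.8 [191. 154.  23.  24.] 202.5 167.4 ((202.63790893554688, 167.34483337402344), (17.201147079467773, 24.029081344604492), 23.198589324951172)
charger 0.89 [183. 149.  44.  50.] 206.4 178.4 ((206.36398315429688, 172.0703582763672), (33.56897735595703, 54.23013687133789), 17.650123596191406)
charger 0.67 [209. 145.   9.  13.] 213.2 152.0 ((213.5, 152.5), (11.0, 9.0), 90.0)
tester 0.75 
[... 2438 characters left out ...]
38378906)
mug 0.35 [312. 190.  18.  25.] 319.9 204.4 ((320.5, 204.0), (24.0, 17.0), 90.0)
spool 0.71 [ 95. 256.  23.  22.] 103.8 264.0 ((104.0, 264.5), (21.0, 24.0), 90.0)
board 0.64 [215. 124.  27.  32.] 227.9 139.7 ((227.8811798095703, 139.80738830566406), (22.36232566833496, 31.506439208984375), 5.194429397583008)
adapter 0.7 [236. 182.  16.  23.] 244.4 193.7 ((244.0, 194.0), (18.0, 14.0), 90.0)
adapter 0.17 [243. 222.   5.  50.] 244.3 257.5 ((245.33535766601562, 246.48170471191406), (8.282365798950195, 51.461097717285156), 6.34019136428833)
screwdriver 0.83 [241. 225.   5.  48.] 244.5 255.3 ((245.60997009277344, 248.72998046875), (10.18233871459961, 47.65899658203125), 8.130102157592773)
```

```bash
python3 -c "
import cv2
t=cv2.imread('pics/top0.png');cv2.imwrite('pics/top0b.png',cv2.resize(t,(800,600),interpolation=cv2.INTER_CUBIC))"
```

```text
(no output)
```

View pics/top0b.png

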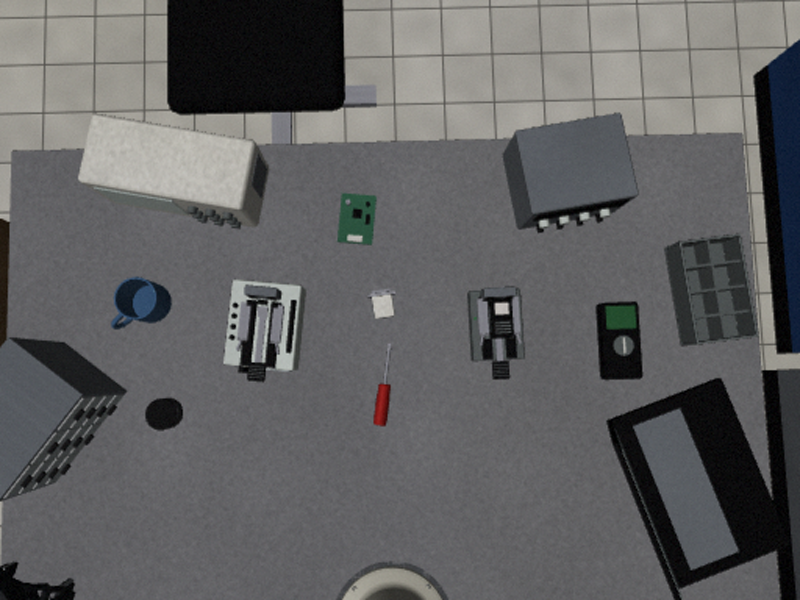

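View pics/scene0.png

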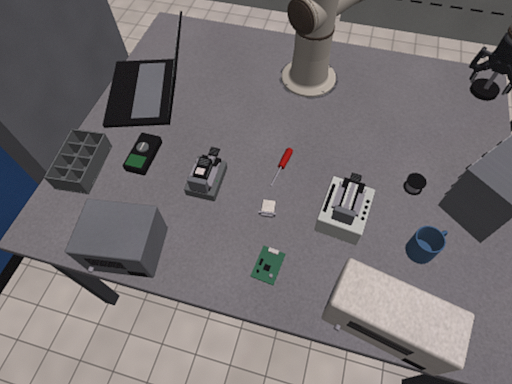

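```bash
python3 - <<'E'
from h import *
c=optics.calibration("top"); s=1.5625; s=800/512
for n,u,v,z in (("cpad",501,370,.049),("c block front mid",502,293,.094),("c case L",470,291,.038),("c case R",520,291,.038),("c caseBL",472,361,.038),("c caseBR",524,360,.038),
 ("tpad",257,373,.089),("t block",263,287,.134),("t TL",236,281,.078),("t TR",306,285,.078),("t BL",223,366,.078),("t BR",297,371,.078)):
    print(n,np.round(onz(c,u/s,v/s,z),3))
o=get_obs(); print(np.round(Ro.from_quat(o['eef_rot']).as_matrix(),3))
w=optics.calibration("wrist"); R=Ro.from_quat(o['eef_rot']).as_matrix()
print("cam in tool",R.T@(-np.array(w['R']).T@np.array(w['t'])-o['eef_pos']), np.round(np.array(w['R'])@R,3),w['fx'])
E
```

```text
cpad [ 0.477 -0.224  0.049]
c block front mid [ 0.62  -0.224  0.094]
c case L [ 0.632 -0.172  0.038]
c case R [ 0.629 -0.27   0.038]
c caseBL [ 0.496 -0.17   0.038]
c caseBR [ 0.495 -0.271  0.038]
tpad [0.484 0.234 0.089]
t block [0.638 0.214 0.134]
t TL [0.658 0.274 0.078]
t TR [0.647 0.143 0.078]
t BL [0.499 0.3   0.078]
t BR [0.486 0.162 0.078]
[[ 0.    -0.952  0.307]
 [-0.     0.307  0.952]
 [-1.    -0.    -0.   ]]
cam in tool [-1.32421985e-01  8.03320439e-02 -4.92071102e-05] [[ 0.    -0.001  1.   ]
 [-0.312 -0.95  -0.   ]
 [ 0.95  -0.312 -0.   ]] 289.0396382410031
```

drive_tool --pt "-0.4 -4 -2.1 0 0 0" --pt "-0.4 -4 -2.1 0 0 0" --pt "-0.4 -4 -2.1 0 0 0" --pt "-0.4 -4 -2.1 0 0 0" --pt "-0.4 -4 -2.1 0 0 0"

```text
t: 1.6
eef_pos: [0.3355, 0.3846, 0.2626]
eef_rot: [-0.416, 0.571, 0.416, 0.572]
wrist_force: [0.4, 1.0, -0.3]
opening: 0.0856
```

drive_tool --pt "-0.4 -4 -2.1 0 0 0" --pt "-0.4 -4 -2.1 0 0 0" --pt "-0.4 -4 -2.1 0 0 0" --pt "-0.4 -4 -2.1 0 0 0" --pt "-0.4 -4 -2.1 0 0 0"

```text
t: 2.1
eef_pos: [0.4938, 0.2231, 0.2826]
eef_rot: [-0.416, 0.571, 0.416, 0.572]
wrist_force: [0.8, -0.2, 0.6]
opening: 0.0854
```

drive_tool --pt "0 0 0 -0.104 0 0" --pt "0 0 0 -0.104 0 0" --pt "0 0 0 -0.104 0 0" --pt "0 0 0 0 0 0" --pt "0 0 0 0 0 0"

```text
t: 2.6
eef_pos: [0.4927, 0.2247, 0.2823]
eef_rot: [-0.499, 0.501, 0.499, 0.501]
wrist_force: [-0.4, 0.4, -0.9]
opening: 0.0855
```

```bash
python3 - <<'E'
from h import *
import json
im=optics.snapshot("wrist"); c=optics.calibration("wrist"); cv2.imwrite("pics/wt.png",im)
json.dump({k:np.array(v).tolist() for k,v in c.items()},open("wt.json","w"))
for th in ("tester","tester_catch","tester_mouth"):
    for r in outline_of(th,"wrist")[:2]: print(th,round(r['conf'],2),np.round(r['extent']))
cv2.imwrite("pics/wtb.png",cv2.resize(im[0:384,60:460],(800,768))[:,:][80:680])
print(get_obs()['eef_pos'],get_obs()['wrist_force'])
E
```

```text
tester 0.82 [208. 151. 114. 154.]
tester_catch 0.55 [252. 150.  34. 113.]
tester_catch 0.29 [  3. 209.   8.  44.]
tester_mouth 0.78 [210. 151. 110. 158.]
tester_mouth 0.27 [ 96. 220.  43.  36.]
[0.49260691 0.22477449 0.282309  ] [-0.01204993 -0.26384817 -0.15046093]
```

View pics/wt.png

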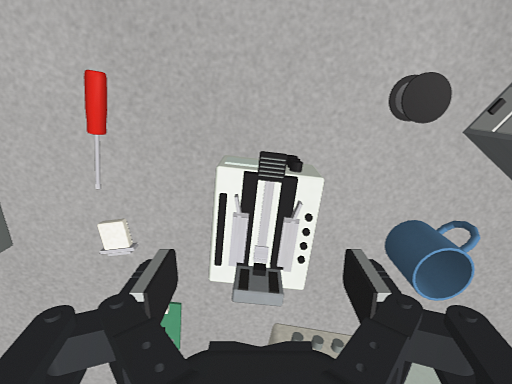

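drive_tool --pt "0 0 -4.5 0 0 0" --pt "0 0 -4.5 0 0 0" --pt "0 0 -4.5 0 0 0" --pt "0 0 -4.5 0 0 0" --pt "0 0 -4.5 0 0 0"

```text
t: 3.3
eef_pos: [0.4925, -0.0019, 0.2825]
eef_rot: [0.5, -0.5, -0.5, -0.5]
wrist_force: [0.6, -0.4, -0.4]
opening: 0.0854
```

drive_tool --pt "0.8 0 -4.5 0 0 0" --pt "0.8 0 -4.5 0 0 0" --pt "0.8 0 -4.5 0 0 0" --pt "0.8 0 -4.5 0 0 0" --pt "0.8 0 -4.5 0 0 0"

```text
t: 3.8
eef_pos: [0.4926, -0.2271, 0.2422]
eef_rot: [-0.5, 0.5, 0.5, 0.5]
wrist_force: [0.4, 0.3, 0.3]
opening: 0.0855
```

drive_tool --pt "0 0 0 0 0 0" --pt "0 0 0 0 0 0" --pt "0 0 0 0 0 0"

```text
t: 4.1
eef_pos: [0.493, -0.2245, 0.2425]
eef_rot: [-0.5, 0.5, 0.5, 0.5]
wrist_force: [0.3, 0.2, 0.2]
opening: 0.0855
```

```bash
python3 - <<'E'
from h import *
import json
im=optics.snapshot("wrist"); c=optics.calibration("wrist"); cv2.imwrite("pics/wc.png",im)
json.dump({k:np.array(v).tolist() for k,v in c.items()},open("wc.json","w"))
for th in ("charger","charger_pad","pack"):
    for r in outline_of(th,"wrist")[:2]: print(th,round(r['conf'],2),np.round(r['extent']))
t=cv2.imread("pics/wt.png")
B=lambda i,x,y:cv2.resize(i[y:y+180,x:x+130],None,fx=3,fy=3,interpolation=cv2.INTER_CUBIC)
L=B(t,205,140);r=B(im,190,120); cv2.imwrite("pics/both.png",np.hstack([L,r])); print(L.shape)
print(get_obs()['eef_pos'],get_obs()['wrist_force'])
E
```

```text
charger 0.95 [220. 142.  83. 156.]
charger_pad 0.63 [249. 141.  26.  71.]
pack 0.76 [240. 209.  46.  74.]
(540, 390, 3)
[ 0.49312732 -0.2243231   0.24271521] [-0.17987868 -0.15404162 -0.43203486]
```

View pics/both.png

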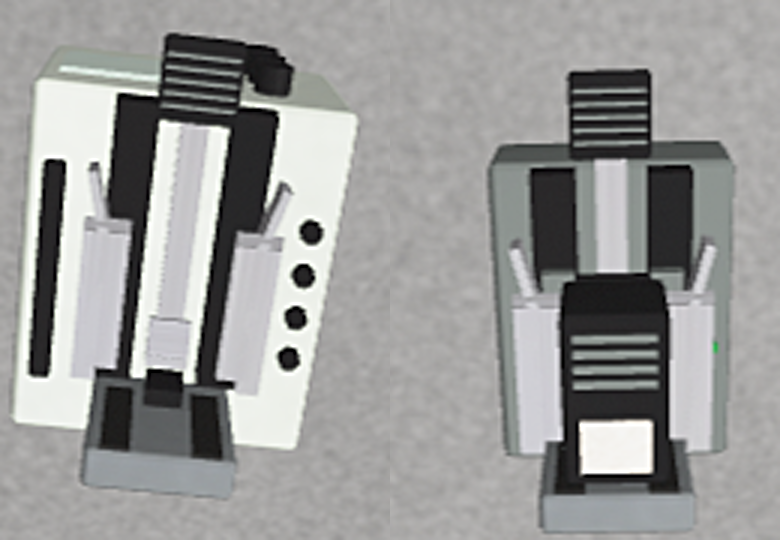

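```bash
python3 - <<'E'
from h import *
import json
ct=json.load(open("wt.json"));cc=json.load(open("wc.json"))
T=lambda u,v,z:onz(ct,u/3+205,v/3+140,z)
C=lambda u,v,z:onz(cc,(u-390)/3+190,v/3+120,z)
P=lambda n,a:print(n,np.round(np.array(a)*1000,1)[:2])
print("TESTER")
for n,p in (("pad",[(168,36),(247,43),(160,112),(238,121)]),):
    q=[T(*a,.089) for a in p]
    for a in q:P(n,a)
    P("mean",sum(q)/4)
for n,a in (("lipLout",(84,218)),("lipLin",(131,222)),("lipRin",(237,233)),("lipRout",(284,239)),("LoutBack",(71,376)),("LinBack",(119,380)),("RinBack",(217,388)),("RoutBack",(257,395))): P(n,T(*a,.1025))
print("CHARGER")
for n,p in (("pad",[(568,71),(651,71),(569,158),(651,157)]),):
    q=[C(*a,.049) for a in p]
    for a in q:P(n,a)
    P("mean",sum(q)/4)
for n,a in (("lipLout",(511,294)),("lipRout",(716,294)),("LoutBack",(513,450)),("RoutBack",(711,450))): P(n,C(*a,.0625))
for n,a in (("packL",(562,288)),("packR",(666,288)),("backL",(567,475)),("backR",(663,475))): P(n,C(*a,.096))
for n,a in (("blockL",(541,495)),("blockR",(696,495))): P(n,C(*a,.094))
E
```

```text
TESTER
pad [468.6 226. ]
pad [471.3 255.8]
pad [498.2 222.8]
pad [501.9 253.2]
mean [485.  239.4]
lipLout [536.9 193.3]
lipLin [538.6 211.5]
lipRin [543.3 252.7]
lipRout [545.9 271.1]
LoutBack [606.9 185.8]
LinBack [608.8 205.5]
RinBack [612.7 246. ]
RoutBack [616.  262.7]
CHARGER
pad [ 459.8 -236.2]
pad [ 459.8 -205.2]
pad [ 493.2 -236.2]
pad [ 492.8 -204.5]
mean [ 476.4 -220.5]
lipLout [ 544.4 -258.9]
lipRout [ 544.3 -179. ]
LoutBack [ 614.4 -260.2]
RoutBack [ 614.3 -178. ]
packL [ 528.  -237.4]
packR [ 528.  -201.3]
backL [ 603.5 -236.5]
backR [ 603.5 -200.5]
blockL [ 613.8 -246.5]
blockR [ 613.7 -187.6]
```

drive_tool --pt "3.4 0.36 0.08 0 0 0" --pt "3.4 0.36 0.08 0 0 0" --pt "3.4 0.36 0.08 0 0 0" --pt "3.4 0.36 0.08 0 0 0" --pt "2.4 0.36 0.08 0 0 0" --hand 0 --newtons 30

```text
t: 4.8
eef_pos: [0.4739, -0.2199, 0.0802]
eef_rot: [-0.5, 0.5, 0.501, 0.5]
wrist_force: [-0.3, 0.5, -0.4]
opening: 0.0123
```

drive_tool --pt "0 0 0 0 0 0" --pt "0 0 0 0 0 0" --pt "0 0 0 0 0 0" --pt "0 0 0 0 0 0" --pt "0 0 0 0 0 0"

```text
t: 5.3
eef_pos: [0.4757, -0.2219, 0.0837]
eef_rot: [0.501, -0.5, -0.499, -0.5]
wrist_force: [-0.2, 0.4, 0.2]
opening: -0.0
```

```bash
python3 - <<'E'
from h import *
im=optics.snapshot("wrist"); cv2.imwrite("pics/press.png",im)
c=optics.calibration("wrist"); o=get_obs(); print(o['eef_pos'],o['wrist_force'])
print("tip px",proj(c,o['eef_pos']+[0,0,-.011]),"pad px",proj(c,[.4764,-.2205,.049]))
E
```

```text
[ 0.47543332 -0.22176932  0.08331605] [ 0.61509309  0.27134324 -0.548094  ]
tip px [259.95854589 251.13460366] pad px [262.00373466 234.17417922]
```

View pics/press.png

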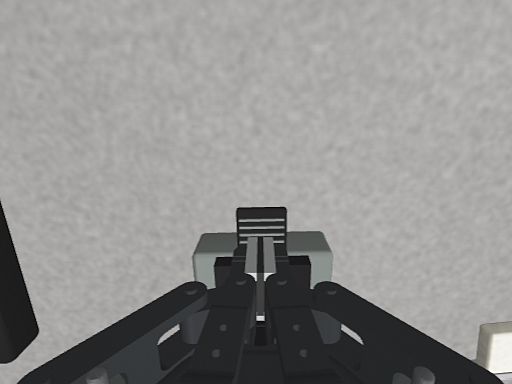

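drive_tool --pt "0.7 0 0 0 0 0" --pt "0.7 0 0 0 0 0" --pt "0.6 0 0 0 0 0" --pt "0 0 0 0 0 0"

```text
t: 5.75
eef_pos: [0.4738, -0.2206, 0.0608]
eef_rot: [-0.499, 0.5, 0.501, 0.5]
wrist_force: [-0.5, 0.5, 0.2]
opening: -0.0003
```

drive_tool --pt "0.2 0 0 0 0 0" --pt "0.2 0 0 0 0 0" --pt "0 0 0 0 0 0"

```text
t: 6.05
eef_pos: [0.4749, -0.2215, 0.0584]
eef_rot: [0.5, -0.5, -0.5, -0.5]
wrist_force: [-1.0, 0.0, 1.3]
opening: -0.0001
```

drive_tool --pt "0.15 0 0 0 0 0" --pt "0.15 0 0 0 0 0" --pt "0 0 0 0 0 0"

```text
t: 6.35
eef_pos: [0.475, -0.2215, 0.0554]
eef_rot: [0.5, -0.5, -0.5, -0.5]
wrist_force: [0.5, 0.0, 2.2]
opening: -0.0002
```

drive_tool --pt "0.15 0 0 0 0 0" --pt "0.1 0 0 0 0 0" --pt "0 0 0 0 0 0" --pt "0 0 0 0 0 0"

```text
t: 6.75
eef_pos: [0.4751, -0.2215, 0.053]
eef_rot: [0.5, -0.5, -0.5, -0.5]
wrist_force: [1.1, -0.4, 2.2]
opening: 0.0002
```

drive_tool --pt "0.1 0 0 0 0 0" --pt "0.05 0 0 0 0 0" --pt "0 0 0 0 0 0" --pt "0 0 0 0 0 0"

```text
t: 7.15
eef_pos: [0.475, -0.2215, 0.0519]
eef_rot: [0.5, -0.5, -0.5, -0.5]
wrist_force: [-0.6, 0.7, 6.9]
opening: -0.0001
```

```bash
python3 - <<'E'
from h import *
o=get_obs(); print(o['eef_pos'],o['wrist_force'])
im=optics.snapshot("top"); c=optics.calibration("top"); a=cv2.imread("pics/top0.png")
cv2.imwrite("pics/pop.png",np.hstack([cv2.resize(i[175:250,290:350],None,fx=6,fy=6,interpolation=cv2.INTER_CUBIC) for i in (a,im)]))
E
```

```text
[ 0.47504771 -0.22153992  0.05191523] [-0.59250071  0.67740427  6.90169738]
```

View pics/pop.png

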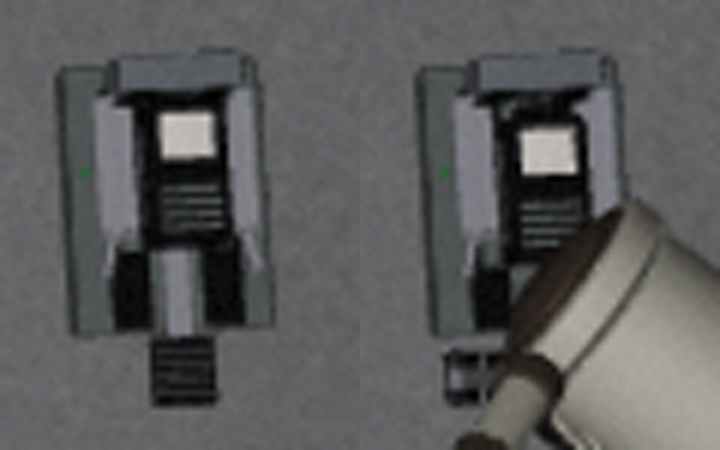

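drive_tool --pt "-2 0 0 0 0 0" --pt "-4 0 0.05 0 0 0" --pt "-4 -2 0.05 0 0 0" --pt "0 -3.3 0.05 0 0 0" --pt "0 -3.3 0.05 0 0 0" --hand 8.5

```text
t: 7.7
eef_pos: [0.562, -0.2197, 0.1527]
eef_rot: [0.501, -0.5, -0.499, -0.5]
wrist_force: [0.0, 0.2, 0.1]
opening: 0.0723
```

drive_tool --pt "0 0 0 0 0 0" --pt "0 0 0 0 0 0" --pt "0 0 0 0 0 0" --pt "0 0 0 0 0 0" --pt "0 0 0 0 0 0"

```text
t: 8.2
eef_pos: [0.5601, -0.2194, 0.1513]
eef_rot: [-0.5, 0.5, 0.5, 0.5]
wrist_force: [-0.6, 0.6, -0.2]
opening: 0.085
```

```bash
python3 - <<'E'
from h import *
o=get_obs(); c=optics.calibration("wrist"); im=optics.snapshot("wrist"); cv2.imwrite("pics/grip.png",im); print(o['eef_pos'],o['wrist_force'],o['opening'])
for r in outline_of("pack","wrist")[:1]: print(r['conf'],r['extent'])
P=[.561,-.2195,.05]
for dx,dy in ((-35,-20),(-35,20),(35,-20),(35,20)):
    q=proj(c,[P[0]+dx/1e3,P[1]+dy/1e3,.096]); cv2.circle(im,tuple(int(round(v)) for v in q),2,(0,0,255),-1)
cv2.imwrite("pics/gripb.png",cv2.resize(im[180:384,156:372],None,fx=2.9,fy=2.9))
E
```

```text
[ 0.56010032 -0.21936807  0.15127446] [-0.6295177   0.57324523 -0.22565965] 0.08499446814034983
0.64 [222.9, 165.5, 69.1, 103.7]
```

View pics/gripb.png

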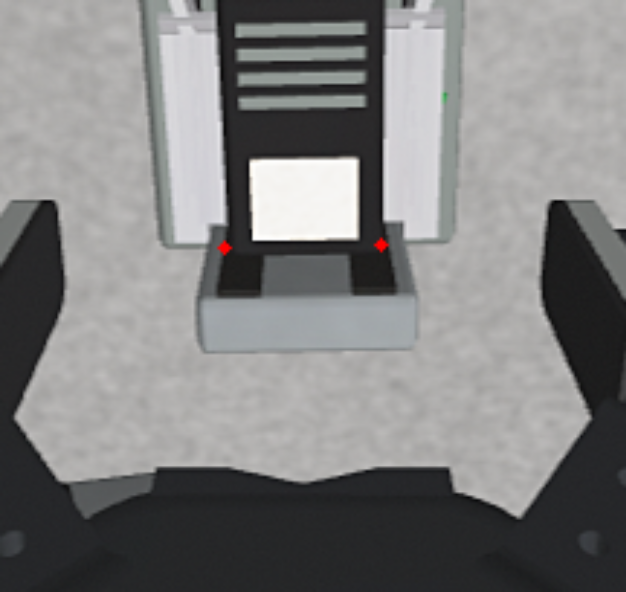

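drive_tool --pt "2.2 0 0 0 0 0" --pt "2 0 0 0 0 0" --pt "1.6 0 0 0 0 0" --pt "1.1 0 0 0 0 0" --pt "0.3 0 0 0 0 0"

```text
t: 8.8
eef_pos: [0.56, -0.2188, 0.0778]
eef_rot: [-0.499, 0.5, 0.501, 0.5]
wrist_force: [-0.2, 0.6, 0.3]
opening: 0.0848
```

drive_tool --pt "0 0 0 0 0 0" --pt "0 0 0 0 0 0"

```text
t: 9.0
eef_pos: [0.5614, -0.2197, 0.0803]
eef_rot: [0.501, -0.5, -0.499, -0.5]
wrist_force: [0.3, 0.2, 1.5]
opening: 0.0851
```

drive_tool --pt "0 0 0 0 0 0" --pt "0 0 0 0 0 0" --pt "0 0 0 0 0 0" --pt "0 0 0 0 0 0" --pt "0 0 0 0 0 0" --hand 3.4 --newtons 40

```text
t: 9.5
eef_pos: [0.561, -0.2195, 0.0799]
eef_rot: [0.5, -0.5, -0.5, -0.5]
wrist_force: [-0.9, 0.6, 4.0]
opening: 0.0395
```

drive_tool --pt "0 0 0 0 0 0" --pt "0 0 0 0 0 0"

```text
t: 9.7
eef_pos: [0.5611, -0.2195, 0.0798]
eef_rot: [0.5, -0.5, -0.5, -0.5]
wrist_force: [-0.7, 1.2, 4.6]
opening: 0.0393
```

drive_tool --pt "-0.05 0.5 0 0 0 0" --pt "0 1 0 0 0 0" --pt "0 1 0 0 0 0" --pt "0 1 0 0 0 0" --pt "0 1 0 0 0 0"

```text
t: 10.2
eef_pos: [0.5144, -0.2193, 0.0795]
eef_rot: [-0.5, 0.5, 0.5, 0.5]
wrist_force: [0.7, -1.2, -0.1]
opening: 0.0394
```

drive_tool --pt "0 1 0 0 0 0" --pt "0 1 0 0 0 0" --pt "0 0.5 0 0 0 0" --pt "0 0 0 0 0 0"

```text
t: 10.6
eef_pos: [0.4896, -0.2189, 0.0792]
eef_rot: [-0.499, 0.5, 0.501, 0.5]
wrist_force: [-0.1, -0.8, -1.9]
opening: 0.0393
```

drive_tool --pt "-1.5 0 0 0 0 0" --pt "-3 0 0 0 0 0" --pt "-4.5 0 0 0 0 0" --pt "0 0 3 0 0 0" --pt "0 0 4.5 0 0 0"

```text
t: 11.1
eef_pos: [0.4928, -0.146, 0.1735]
eef_rot: [0.502, -0.5, -0.497, -0.501]
wrist_force: [-0.0, -0.1, -2.3]
opening: 0.0393
```

drive_tool --pt "0 0 4.5 0 0 0" --pt "0 0 4.5 0 0 0" --pt "0 0 4.5 0 0 0" --pt "0 0 4.5 0 0 0" --pt "0 0 4.5 0 0 0"

```text
t: 11.6
eef_pos: [0.4911, 0.0827, 0.1713]
eef_rot: [0.501, -0.499, -0.5, -0.5]
wrist_force: [1.3, 0.2, -2.3]
opening: 0.0395
```

drive_tool --pt "0 0 4.5 0 0 0" --pt "0 0 4.5 0 0 0" --pt "0 0 4 0 0 0" --pt "0 0 2.6 0.105 0 0" --pt "0 0 0 0 0 0"

```text
t: 12.1
eef_pos: [0.4906, 0.2401, 0.171]
eef_rot: [-0.474, 0.524, 0.474, 0.526]
wrist_force: [-0.5, -0.6, -1.5]
opening: 0.0395
```

drive_tool --pt "0 0 0 0 0 0" --pt "0 0 0 0 0 0" --pt "0 0 0 0 0 0"

```text
t: 12.4
eef_pos: [0.4909, 0.2357, 0.17]
eef_rot: [-0.473, 0.526, 0.473, 0.526]
wrist_force: [-0.1, -1.0, -1.8]
opening: 0.0391
```

```bash
python3 - <<'E'
from h import *
o=get_obs(); c=optics.calibration("wrist"); im=optics.snapshot("wrist"); cv2.imwrite("pics/pre.png",im); print(o['eef_pos'],o['wrist_force'],o['opening'],o['joint_positions'].round(2)); R=Ro.from_quat(o['eef_rot']).as_matrix(); print(R.round(3))
for r in outline_of("pack","wrist")[:1]: print(r['conf'],r['extent'])
a=-.105; ax=np.array([np.cos(a),np.sin(a)]);ay=np.array([-ax[1],ax[0]])
def dot(x,y,z,col):
    p=np.r_[np.array([.543,.2324])+x*ax+y*ay,z]; q=proj(c,p); print(x,y,q.round()); cv2.circle(im,tuple(int(round(v)) for v in q),2,col,-1)
for x in (0,.06):
    for y in (-.03925,-.02075,.02075,.03925): dot(x,y,.1025,(0,0,255))
b=-o['eef_pos']
p0=o['eef_pos']
for dx in (-.035,.035):
    for dy in (-.02,.02):
        q=proj(c,p0+[0,0,.0165]-R[:,1]*(dx+.001)+R[:,2]*dy); cv2.circle(im,tuple(int(round(v)) for v in q),2,(0,255,0),-1)
cv2.imwrite("pics/preb.png",cv2.resize(im[90:384,136:392],None,fx=2,fy=2))
E
```

```text
[0.49094227 0.23572359 0.17004013] [-0.10159005 -0.97037871 -1.75098692] 0.03910076566979854 [ 0.23  0.15  1.76 -0.    1.24 -1.24]
[[ 0.    -0.994  0.106]
 [-0.     0.106  0.994]
 [-1.    -0.    -0.   ]]
0.66 [208.6, 190.2, 99.3, 155.2]
0 -0.03925 [214. 274.]
0 -0.02075 [237. 274.]
0 0.02075 [289. 274.]
0 0.03925 [312. 274.]
0.06 -0.03925 [217. 334.]
0.06 -0.02075 [239. 334.]
0.06 0.02075 [287. 334.]
0.06 0.03925 [308. 334.]
```

View pics/preb.png

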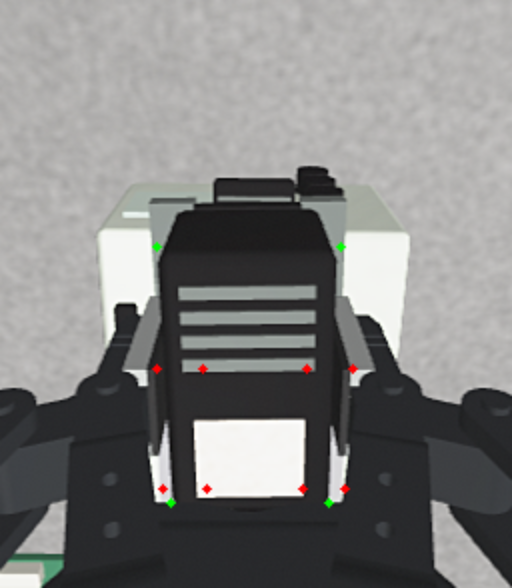

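```bash
python3 - <<'E'
from h import *
import json
ct=json.load(open("wt.json")); c=optics.calibration("wrist")
f=lambda n,a,b:print(n,(a*1e3).round(1)[:2],(b*1e3).round(1)[:2],((a+b)*500).round(1)[:2],np.linalg.norm(a-b)*1e3)
f("wt front",onz(ct,36/3+205,81/3+140,.078),onz(ct,357/3+205,116/3+140,.078))
f("wt back",onz(ct,13/3+205,422/3+140,.078),onz(ct,299/3+205,448/3+140,.078))
f("now front",onz(c,100/2+136,231/2+90,.078),onz(c,409/2+136,234/2+90,.078))
f("now pad",onz(c,214/2+136,181/2+90,.089),onz(c,295/2+136,181/2+90,.089))
E
```

```text
wt front [488.3 173.7] [502.9 301.8] [495.6 237.7] 129.01593438969914
wt back [645.9 155.6] [660.1 285.8] [653.  220.7] 130.96007616410668
now front [487.3 174.6] [502.2 301.7] [494.7 238.2] 127.93114960825925
now pad [468.1 225.2] [471.3 256. ] [469.7 240.6] 30.971311087310134
```

drive_tool --pt "2 0 0.22 0 0 0" --pt "1.6 0 0 0 0 0" --pt "0.8 0 0 0 0 0" --pt "0 0 0 0 0 0" --pt "0 0 0 0 0 0"

```text
t: 13.0
eef_pos: [0.4914, 0.2387, 0.1264]
eef_rot: [-0.473, 0.525, 0.473, 0.526]
wrist_force: [0.1, 0.8, -3.0]
opening: 0.0393
```

drive_tool --pt "0.2 0 0 0 0 0" --pt "0.15 0 0 0 0 0" --pt "0 0 0 0 0 0"

```text
t: 13.3
eef_pos: [0.491, 0.2389, 0.1225]
eef_rot: [-0.473, 0.525, 0.473, 0.526]
wrist_force: [0.3, -0.1, -2.3]
opening: 0.0393
```

drive_tool --pt "0.1 0 -0.08 0 0 0" --pt "0.1 0 0 0 0 0" --pt "0 0 0 0 0 0"

```text
t: 13.6
eef_pos: [0.4907, 0.238, 0.1201]
eef_rot: [-0.473, 0.526, 0.473, 0.525]
wrist_force: [-0.2, 0.5, -1.7]
opening: 0.0394
```

drive_tool --pt "0.05 0 0 0 0 0" --pt "0.05 0 0 0 0 0" --pt "0 0 0 0 0 0"

```text
t: 13.9
eef_pos: [0.4908, 0.2381, 0.1192]
eef_rot: [-0.473, 0.526, 0.473, 0.525]
wrist_force: [0.0, 0.3, -1.5]
opening: 0.0398
```

drive_tool --pt "0.05 0 0 0 0 0" --pt "0.05 0 0 0 0 0" --pt "0 0 0 0 0 0"

```text
t: 14.2
eef_pos: [0.4913, 0.2382, 0.119]
eef_rot: [-0.473, 0.525, 0.473, 0.526]
wrist_force: [-0.5, -0.1, 2.2]
opening: 0.0394
```

drive_tool --pt "-0.05 -0.5 0 0 0 0" --pt "0 -0.5 0 0 0 0" --pt "0 -0.5 0 0 0 0" --pt "0 -0.5 0 0 0 0" --pt "0 0 0 0 0 0"

```text
t: 14.7
eef_pos: [0.5122, 0.2353, 0.1195]
eef_rot: [-0.474, 0.525, 0.472, 0.526]
wrist_force: [0.0, -2.4, 5.1]
opening: 0.0391
```

drive_tool --pt "0 -0.4 0 0 0 0" --pt "0 -0.4 0 0 0 0" --pt "0 -0.4 0 0 0 0" --pt "0 -0.4 0 0 0 0" --pt "0 0 0 0 0 0"

```text
t: 15.2
eef_pos: [0.5278, 0.2338, 0.1193]
eef_rot: [-0.473, 0.525, 0.473, 0.526]
wrist_force: [-0.3, -2.6, 4.9]
opening: 0.0394
```

drive_tool --pt "-0.05 -0.3 -0.04 0 0 0" --pt "0 -0.4 0 0 0 0" --pt "0 -0.4 0 0 0 0" --pt "0 -0.4 0 0 0 0" --pt "0 0 0 0 0 0"

```text
t: 15.7
eef_pos: [0.5424, 0.232, 0.1194]
eef_rot: [-0.473, 0.525, 0.473, 0.526]
wrist_force: [0.3, -1.6, 4.1]
opening: 0.0391
```

drive_tool --pt "0 -0.3 0 0 0 0" --pt "0 -0.3 0 0 0 0" --pt "0 -0.3 0 0 0 0" --pt "0 0 0 0 0 0"

```text
t: 16.1
eef_pos: [0.5508, 0.2311, 0.1193]
eef_rot: [-0.473, 0.526, 0.473, 0.526]
wrist_force: [0.1, -3.4, 4.3]
opening: 0.0392
```

drive_tool --pt "-0.05 -0.3 -0.06 0 0 0" --pt "0 -0.3 0 0 0 0" --pt "0 -0.3 0 0 0 0" --pt "0 0 0 0 0 0"

```text
t: 16.5
eef_pos: [0.5597, 0.23, 0.1195]
eef_rot: [-0.473, 0.525, 0.473, 0.526]
wrist_force: [-0.3, 0.0, 0.1]
opening: 0.0394
```

drive_tool --pt "0 -0.2 0 0 0 0" --pt "0 -0.2 0 0 0 0" --pt "0 -0.2 0 0 0 0" --pt "0 0 0 0 0 0"

```text
t: 16.9
eef_pos: [0.5659, 0.2292, 0.1199]
eef_rot: [-0.473, 0.525, 0.473, 0.526]
wrist_force: [-0.6, -0.0, 0.7]
opening: 0.0392
```

drive_tool --pt "0 -0.2 0 0 0 0" --pt "0 -0.15 0 0 0 0" --pt "0 0 0 0 0 0"

```text
t: 17.2
eef_pos: [0.5694, 0.2288, 0.12]
eef_rot: [-0.473, 0.525, 0.473, 0.526]
wrist_force: [-0.3, -0.5, 0.5]
opening: 0.0398
```

drive_tool --pt "0 -0.15 0 0 0 0" --pt "0 -0.15 0 0 0 0" --pt "0 0 0 0 0 0"

```text
t: 17.5
eef_pos: [0.5718, 0.2286, 0.1197]
eef_rot: [-0.473, 0.526, 0.473, 0.525]
wrist_force: [-0.2, -0.1, 0.2]
opening: 0.0396
```

drive_tool --pt "0 -0.1 0 0 0 0" --pt "0 -0.1 0 0 0 0" --pt "0 0 0 0 0 0"

```text
t: 17.8
eef_pos: [0.573, 0.2284, 0.1193]
eef_rot: [-0.473, 0.526, 0.474, 0.525]
wrist_force: [-4.3, -0.2, 0.6]
opening: 0.0392
```

drive_tool --pt "0 -0.1 0 0 0 0" --pt "0 -0.1 0 0 0 0" --pt "0 0 0 0 0 0"

```text
t: 18.1
eef_pos: [0.5755, 0.2281, 0.1194]
eef_rot: [-0.473, 0.526, 0.473, 0.525]
wrist_force: [-4.2, 0.7, -0.2]
opening: 0.0394
```

drive_tool --pt "0 -0.1 0 0 0 0" --pt "0 -0.1 0 0 0 0" --pt "0 0 0 0 0 0"

```text
t: 18.4
eef_pos: [0.5778, 0.2278, 0.1196]
eef_rot: [-0.473, 0.526, 0.473, 0.525]
wrist_force: [-5.3, 1.2, 0.1]
opening: 0.0397
```

drive_tool --pt "0 -0.1 0 0 0 0" --pt "0 -0.1 0 0 0 0" --pt "0 0 0 0 0 0"

```text
t: 18.7
eef_pos: [0.5798, 0.2276, 0.1196]
eef_rot: [-0.473, 0.526, 0.473, 0.526]
wrist_force: [-4.7, 0.7, -2.5]
opening: 0.0393
```

drive_tool --pt "0 -0.1 0 0 0 0" --pt "0 0 0 0 0 0"

```text
t: 18.9
eef_pos: [0.5808, 0.2275, 0.1196]
eef_rot: [-0.473, 0.526, 0.473, 0.525]
wrist_force: [-3.8, -1.1, -1.3]
opening: 0.0394
```

drive_tool --pt "0 -0.1 0 0 0 0" --pt "0 0 0 0 0 0"

```text
t: 19.1
eef_pos: [0.5816, 0.2275, 0.1197]
eef_rot: [-0.473, 0.526, 0.473, 0.525]
wrist_force: [-4.1, -0.2, -2.3]
opening: 0.0393
```

drive_tool --pt "0 -0.1 0 0 0 0" --pt "0 0 0 0 0 0"

```text
t: 19.3
eef_pos: [0.5818, 0.2275, 0.1194]
eef_rot: [-0.473, 0.526, 0.474, 0.525]
wrist_force: [-7.6, 1.0, -0.6]
opening: 0.0392
```

drive_tool --pt "0 -0.08 0 0 0 0" --pt "0 0 0 0 0 0"

```text
t: 19.5
eef_pos: [0.5819, 0.2276, 0.1192]
eef_rot: [-0.472, 0.527, 0.474, 0.524]
wrist_force: [-9.2, 0.1, 0.1]
opening: 0.0391
```

drive_tool --pt "0 -0.08 0 0 0 0" --pt "0 0 0 0 0 0"

```text
t: 19.7
eef_pos: [0.5821, 0.2276, 0.1191]
eef_rot: [-0.472, 0.527, 0.475, 0.524]
wrist_force: [-11.8, -0.7, 2.0]
opening: 0.0396
```

```bash
python3 - <<'E'
from h import *
o=get_obs(); c=optics.calibration("wrist"); im=optics.snapshot("wrist"); cv2.imwrite("pics/in.png",im); print(o['eef_pos'],o['wrist_force'])
for z in (.089,.0845):
    print([proj(c,[*p,z]).round(1) for p in ((.4686,.226),(.4713,.2558),(.4982,.2228),(.5019,.2532))])
v=im.copy()
cv2.imwrite("pics/inb.png",cv2.resize(v[50:250,180:350],None,fx=3,fy=3,interpolation=cv2.INTER_CUBIC))
E
```

```text
[0.58205832 0.22758493 0.11914245] [-11.82675697  -0.7466315    2.03917647]
[array([233.2,  32.2]), array([292.8,  31.2]), array([234.6,  95. ]), array([292. ,  95.9])]
[array([234. ,  34.2]), array([291.9,  33.2]), array([235.3,  95.1]), array([291.1,  96.1])]
```

View pics/inb.png

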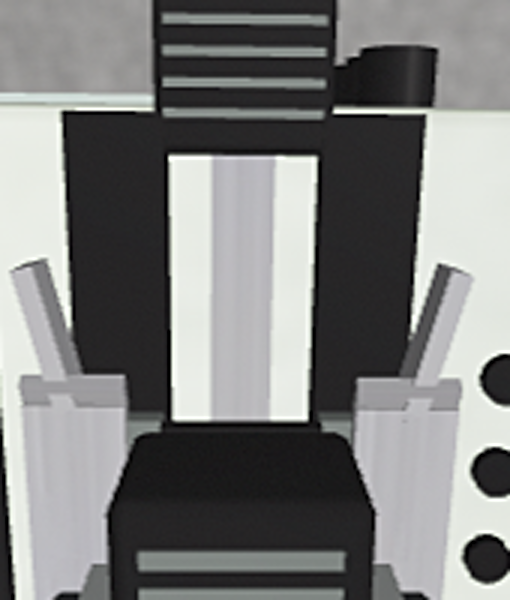

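drive_tool --pt "0 0.15 0 0 0 0" --pt "0 0.15 0 0 0 0" --pt "0 0 0 0 0 0"

```text
t: 20.05
eef_pos: [0.5811, 0.2276, 0.1196]
eef_rot: [-0.473, 0.526, 0.473, 0.525]
wrist_force: [-3.9, 0.3, -1.9]
opening: 0.0391
```

drive_tool --pt "0 0.1 0 0 0 0" --pt "0 0.1 0 0 0 0" --pt "0 0 0 0 0 0"

```text
t: 20.35
eef_pos: [0.5793, 0.2278, 0.1199]
eef_rot: [-0.473, 0.525, 0.473, 0.526]
wrist_force: [-3.9, -0.7, -2.6]
opening: 0.0395
```

drive_tool --pt "0 0.1 0 0 0 0" --pt "0 0.1 0 0 0 0" --pt "0 0 0 0 0 0"

```text
t: 20.65
eef_pos: [0.5783, 0.2278, 0.1203]
eef_rot: [-0.474, 0.525, 0.472, 0.526]
wrist_force: [-0.7, 0.7, -3.7]
opening: 0.0393
```

drive_tool --pt "0 0.1 0 0 0 0" --pt "0 0 0 0 0 0"

```text
t: 20.85
eef_pos: [0.578, 0.2279, 0.1203]
eef_rot: [-0.474, 0.524, 0.472, 0.527]
wrist_force: [6.6, 0.6, -6.6]
opening: 0.0392
```

Latched: pulling back gives a firm resistance. I'll relax the pull and release.

drive_tool --pt "0.05 -0.15 0 0 0 0" --pt "0 0 0 0 0 0"

```text
t: 21.05
eef_pos: [0.5783, 0.2279, 0.1199]
eef_rot: [-0.473, 0.525, 0.473, 0.526]
wrist_force: [0.3, 0.2, -0.4]
opening: 0.0393
```

drive_tool --pt "0 0 0 0 0 0" --pt "0 0 0 0 0 0" --pt "0 0 0 0 0 0" --pt "0 0 0 0 0 0" --pt "0 0 0 0 0 0" --hand 8

```text
t: 21.55
eef_pos: [0.5779, 0.2279, 0.1194]
eef_rot: [-0.473, 0.525, 0.473, 0.526]
wrist_force: [0.1, -0.7, 0.2]
opening: 0.08
```

drive_tool --pt "-1.5 0 0 0 0 0" --pt "-3 0 0 0 0 0" --pt "-4 0 0 0 0 0" --pt "-4 3 0 0 0 0" --pt "0 3 0 0 0 0"

```text
t: 22.05
eef_pos: [0.5215, 0.2349, 0.2529]
eef_rot: [-0.475, 0.521, 0.471, 0.53]
wrist_force: [0.7, 0.6, 0.8]
opening: 0.08
```

drive_tool --pt "0 2 0 0 0 0" --pt "0 0 0 0 0 0" --pt "0 0 0 0 0 0"

```text
t: 22.35
eef_pos: [0.4987, 0.2363, 0.2453]
eef_rot: [-0.474, 0.525, 0.473, 0.526]
wrist_force: [-0.1, -0.6, 0.3]
opening: 0.08
```

```bash
python3 - <<'E'
from h import *
o=get_obs(); c=optics.calibration("wrist"); im=optics.snapshot("wrist"); cv2.imwrite("pics/end.png",im); print(o['t'],o['eef_pos'],o['wrist_force'],o['opening'])
for r in outline_of("pack","wrist")[:1]: print(r['conf'],r['extent'])
cv2.imwrite("pics/endb.png",cv2.resize(im[100:340,170:350],None,fx=2.5,fy=2.5,interpolation=cv2.INTER_CUBIC))
E
```

```text
22.35 [0.49872396 0.23633842 0.24531243] [-0.05908649 -0.62464028  0.31474765] 0.08002988353685074
0.91 [232.3, 225.5, 50.8, 83.6]
```

View pics/endb.png

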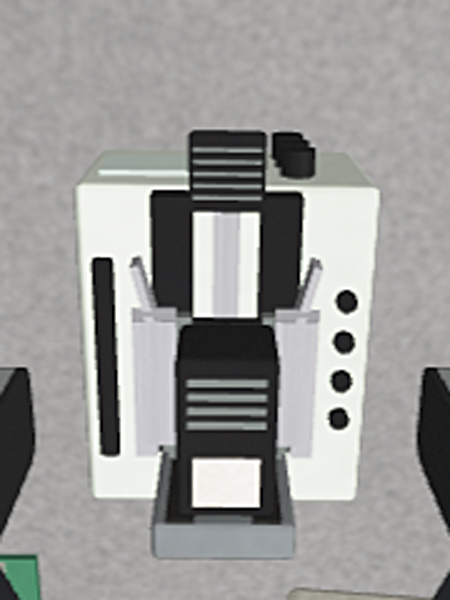

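The picture shows the pack straight between the tester's lips. Its rear edge is at crop row 330 and it stands close to the back stop, with the gripper clear of everything.

```bash
python3 -c "
from station import robot
print(robot.hand_in())"
```

```text
the job is handed in; nothing more can be done
None
```

The pack is latched in the tester and released, and the job is handed in after about 22 s of robot time. No verdict came back.

- **Charger:** I pressed the catch tongue, and the last reading was about 7 N with the tongue fully down. The top camera showed the pack move out by about 8 mm. I gripped it at 40 N and slid it clear of the charger's lips before lifting.
- **Tester:** I set the pack on the rail floor and slid it in by feel. It needed 4–5 N over the ejector, then the force rose steeply to 12 N at the hard stop, so I stopped there. None of the forces I read at the docks went above 12 N.
- **Latch check:** Backing off 3.5–4 mm from the stop, the pack was held firmly and a light pull read +6.6 N. By my estimate of where the rails begin, it latched with its origin at about x = 36 mm.
- **Last picture:** The pack sits straight between the lips, the gripper is clear and the wrist force is about zero.

**Inconclusive check:** the picture I used to judge the tester's tongue height could not tell catch up from catch down. That the catch is up rests on the pull test. I did not re-measure the bystanders at the end. I planned the arm's path clear of them, and nothing I read suggested a collision.

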